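# Meter four ferrite cores out of a gravity feeder

### The job

Draw the grey tray out from under the router shelf by its head end, set it down clear of the shelf and let go, then take it by its upright tab and push it head first under the feeder until it is fully home against the stop. Slide the feeder's bottom gate partly open so that the first two chutes drop their four ferrite cores into the tray while the two in the last chute stay in the feeder, then slide the gate shut again, leaving the tray where it is. Leave the other things on the table undisturbed.

Things in the scene. Friction and masses are not known exactly. Their poses are not given: they have to be found in the camera images.
- tray_mid (a point): Loose grey plastic catch tray, 180 g: open box 58 mm wide (its x), 118 mm long (its y), 40 mm high, walls 4 mm. This point is the box's centre, 20 mm above its underside. +y points to the head end, which enters the feeder first. Behind the tail end a flat strip carries an upright tab. At the start the tail half and tab are tucked under the low shelf.
- tray_head (a point): Point in the tray's head part, 34 mm ahead (+y) of tray_mid and 28 mm above the underside, where the two long walls (58 mm over their outsides) can be pinched across the tray's x. About 67 to 80 mm of the head end sticks out of the shelf at the start.
- tray_tab (a point): Grip point on the tray's upright tab, 72 mm above the tray's underside and 103 mm behind (-y) tray_mid. The tab is 22 mm wide (tray x), 10 mm thick (tray y) and 90 mm tall, too tall to pass under the feeder. Axes as the tray's.
- shelf_edge (a point): Middle of the upper front edge of a fixed low dark wooden shelf with a black router on it. +y points out to the open table; the shelf reaches 200 mm back (-y) and 135 mm to either side (x). Board underside 105 mm, top 121 mm, router top 164 mm above the table. Side panels at x = -125 and +125 mm; open in front.
- dock (a point): Where tray_mid is when the tray is fully home under the fixed aluminium feeder, 20 mm above the table, under the feeder's middle. Axes are the feeder's. The tray goes in along +y from the open -y end, head first, between two low guide rails 70 mm apart (14 mm high, from y = -61 to +59 mm), until its head end meets a stop at y = +59 mm.
- entry (a point): Middle of the feeder's flared entry, 100 mm before dock along the feeder's -y, 20 mm above the table. The flares (14 mm high) are about 100 mm apart here and narrow to the 70 mm of the rails. Axes as the feeder's.
- chutes_top (a point): Middle of the top of the feeder's three clear upright chutes, 125 mm above the table. They stand in a row along the feeder's y at -27, 0 and +27 mm, each 24 mm (y) by 36 mm (x) inside, closed below by the gate. Chutes and deck end at y = -43 and +43 mm; the stand is 104 mm wide (x); 62 mm free height under the gate.
- gate (a joint): Opening in m of the flat steel gate under the chutes (top 66 mm above the table): 0 shut, 0.09 fully open. It slides along the feeder's +y, stays where left, needs 2 to 4 N, and starts up to 6 mm ajar. It uncovers the chutes one by one from the -y end: cores drop at about 0.023 (first chute), 0.050 (second), 0.077 (third).
- gate_grip (a point): Grip point on the gate's upright steel post, 135 mm above the table, on the feeder's +y side; it moves with the gate (112 mm from the feeder's middle when shut). The post is 16 mm (feeder x) by 20 mm (feeder y), its top 152 mm above the table. Axes as the feeder's.
- core1_center (a point): Centre of a loose black ferrite core, a cylinder 20 mm across and 30 mm long (along its x), 25 g; starts as the lower one in the first chute to be uncovered (feeder y = -27 mm).
- core2_center (a point): Centre of a loose black ferrite core, a cylinder 20 mm across and 30 mm long (along its x), 25 g; starts as the upper one in the first chute to be uncovered (feeder y = -27 mm).
- core3_center (a point): Centre of a loose black ferrite core, a cylinder 20 mm across and 30 mm long (along its x), 25 g; starts as the lower one in the second, middle chute.
- core4_center (a point): Centre of a loose black ferrite core, a cylinder 20 mm across and 30 mm long (along its x), 25 g; starts as the upper one in the second, middle chute.
- core5_center (a point): Centre of a loose black ferrite core, a cylinder 20 mm across and 30 mm long (along its x), 25 g; starts as the lower one in the third, last chute (feeder y = +27 mm).
- core6_center (a point): Centre of a loose black ferrite core, a cylinder 20 mm across and 30 mm long (along its x), 25 g; starts as the upper one in the third, last chute (feeder y = +27 mm).
- tape: Bystander, leave it alone: roll of black electrical tape, 68 mm across, 19 mm high, lying flat. Origin at its underside.
- screwdriver: Bystander, leave it alone: screwdriver lying flat, 170 mm long. Origin at its underside.
- adapter: Bystander, leave it alone: black plug-in power adapter, 50 x 75 x 30 mm. Origin at its underside.
- jar: Bystander, leave it alone: small glass jar with a steel lid, 56 mm across, 70 mm high. Origin at its underside.
- hinge: Bystander, leave it alone: steel cabinet hinge, about 45 x 105 mm, 19 mm high. Origin at its underside.

How it is judged:
By the outcome, as a careful person would: the job done as asked, in the order asked, and still so for the second after the job is handed in, with the robot touching nothing.
It also fails if it takes over 64 s, if anything falls off the work surface, if the arm or the gripper's body presses on something with over 40 N, if the wrist force passes 120 N, or if a joint passes its speed limit or range.

### The arm

A 6-joint arm with a two-finger parallel gripper is mounted at the origin on the work surface. World frame = base frame: x ahead of the robot, y to its left, z up, the work surface at z = 0. Lengths are in m, angles in rad, forces in N, time in s.
With the tool pointing down it reaches from about 0.35 to 0.775 m from the base axis. Payload 7.3 kg.
Tool frame: the origin (TCP) lies on the centre line of the jaws, within the pads' length; the fingertips stand 17 mm ahead of it and the grasp point (between the pads) lies 2 mm behind it (robot.tip_extent is the distance from the TCP to the fingertips, in m); z points along the fingers, y is the line along which they close (so a half turn about z gives the same grasp; the last joint's range is limited). The gripper opens to 92 mm and grips with 3 to 60 N. Pads are 19 mm wide; open, the fingers measure 130 mm over their backs; the gripper's body (75 mm by 190 mm) begins 47 mm behind the grasp point.
Start: joints at [-1.319, 0.342, 1.524, -0, 1.275, -0.146], TCP at [0.203, -0.484, 0.244] pointing down, gripper open.
Joint ranges: [-2.53, 2.53], [-0.77, 2.02], [0.04, 2.7], [-1, 4.14], [0.28, 2.66], [-3.11, 3.11]. Speed limits (rad/s): [2.57, 2.57, 3.14, 3.14, 3.14, 3.14].

### API

Orientations are given as [roll, pitch, yaw] about the fixed x, y, z axes, in that order (R = Rz(yaw) Ry(pitch) Rx(roll)).
In Python, from cell import robot gives the robot as it stands.
- The arm moves only by the tool step_arm, never from a script. Its argument "motion" is a list of rows, each a list of 2 entries, a list of its own where there are three numbers: the shift along the tool's x, y, z in units of 60 mm (1.0 is 60 mm), then the turn about the tool's z in rad. In form: [[[x, y, z], spin], ...]. A call has 1 to 10 rows; each row is the pose to reach, as a shift and turn from the pose commanded when the call began, along the tool's axes at that moment; what a row does not reach only later rows make up. A row lasts 1/8 s, in which the tool goes at most 62.5 mm and 10.7 degrees, less where a joint would pass 70% of its speed; a pose out of reach is approached as far as the arm can. A call with a gripper value outside its range is refused whole. "hand" is the closure in counts, from 0 (fully open) to 255 (shut), set as the call begins (left out, the last holds). The fingers move at their own pace and stop on an object; "squeeze" is the grip in N (left out, the last holds). Time passes only in rows, so rows that repeat a pose let the fingers close. It gives the time, the measured TCP pose, the force, the opening and the grip force at its end, in the units of the state.
- robot.observe(): the state, without advancing time (a new reading comes with each control period).
- robot.read_camera(name): name is "scene" or "side" or "wrist"; returns a dict with "pixels" (384x512x3 uint8, red, green, blue), "intrinsics" (3x3 intrinsics, pixels), "xyz" and "rotation" of the camera in the world; the wrist camera has in their place "T_tool_cam" (4x4, takes a point from camera to tool coordinates, whose origin is the TCP and whose axes are the flange's). Camera axes: x right, y up, looking along -z (the intrinsics and any distortion apply to the point x, -y, -z); pixel columns grow to the right and rows downward; lengths in m; the calibration is good to about 2 mm. A picture is of the moment at which its call begins: read the wrist's pose just before it. There is no depth.
- robot.hand_in(): hands the job in; it is judged then, once.
The state is a dict: "time": time; "qpos": joint angles; "qvel": joint speeds; "joint_efforts": joint torques, N m; "tool_pos": TCP position; "tool_rot": TCP orientation; "contact_force": force on the tool from outside, world axes, zero at the start; "torque": the same for the moment, N m; "opening": finger opening in m; "grip_force": force on a finger pad.
Only numpy, scipy, OpenCV 4.12 (cv2) and the standard library are available. Lean on these libraries where they do the work, as an engineer would, in place of code of your own. Each camera call takes 0.05 s, during which the arm holds its last target. There are 200 camera calls.

## Working session

There is one attempt and no reset: what is moved stays moved. The work goes in short steps, Python scripts to look and compute and a tool call to move; the robot and the scene stay as the last step left them, time stands still between calls to the robot, and variables do not carry over. Pictures are saved under pics/ and viewed, at most 10 in all, crops included, and the job is handed in when it is done.

Besides the shell and the picture viewer there is one more tool, called after "Request:" as name(argument=value, ...) on one line, values as JSON. step_arm: Moves the arm, as the interface text tells. Its arguments: {"type":"object","properties":{"motion":{"type":"array"},"hand":{"type":"number"},"squeeze":{"type":"number"}},"required":["motion"]}

```bash
mkdir -p pics; ls; python3 - <<'E'
from cell import robot
import cv2,numpy as np
ims=[]
for n in("scene","side"):
    c=robot.read_camera(n); print(n,c["intrinsics"],c["xyz"],c["rotation"],[k for k in c])
    cv2.imwrite(f"pics/{n}0.png",c["pixels"][:,:,::-1])
    np.savez(f"{n}0.npz",**{k:v for k,v in c.items() if k in("pixels","intrinsics","xyz","rotation")})
o=robot.observe();print({k:np.round(v,3) for k,v in o.items()})
c=robot.read_camera("wrist");print(c["T_tool_cam"],c["intrinsics"],[k for k in c])
E
```

```text
pics
scene [[412.23663865   0.         254.92965508]
 [  0.         412.23663865 188.66903846]
 [  0.           0.           1.        ]] [1.2964152  0.12037291 0.9503402 ] [7.20470909e-01 4.82998460e-04 1.73607842e+00] ['pixels', 'intrinsics', 'xyz', 'rotation']
side [[412.93095454   0.         257.25066904]
 [  0.         412.93095454 194.70400074]
 [  0.           0.           1.        ]] [ 0.40624989 -0.68086861  0.85105946] [ 0.77026859  0.00099252 -0.24132054] ['pixels', 'intrinsics', 'xyz', 'rotation']
{'time': np.float64(0.1), 'qpos': array([-1.319,  0.343,  1.525, -0.   ,  1.275, -0.146]), 'qvel': array([ 0.001, -0.003, -0.002, -0.001,  0.003,  0.   ]), 'joint_efforts': array([ 1.0000e-03, -4.3200e+01, -2.4469e+01,  7.2000e-02,  5.3000e-02,
       -0.0000e+00]), 'tool_pos': array([ 0.203, -0.484,  0.243]), 'tool_rot': array([-3.14 , -0.   ,  0.398]), 'contact_force': array([ 0.401, -0.302,  0.622]), 'torque': array([0.001, 0.016, 0.023]), 'grip_force': np.float64(0.0), 'opening': np.float64(0.092)}
[[-1.18376166e-03  9.62185788e-01  2.72391461e-01  7.30021074e-02]
 [ 9.99998989e-01  1.35374875e-03 -4.36127254e-04  1.90032313e-04]
 [-7.88385045e-04  2.72390669e-01 -9.62186417e-01 -1.42258799e-01]
 [ 0.00000000e+00  0.00000000e+00  0.00000000e+00  1.00000000e+00]] [[273.28547563   0.         253.13301012]
 [  0.         273.28547563 194.12775942]
 [  0.           0.           1.        ]] ['pixels', 'intrinsics', 'T_tool_cam']
```

View pics/scene0.png

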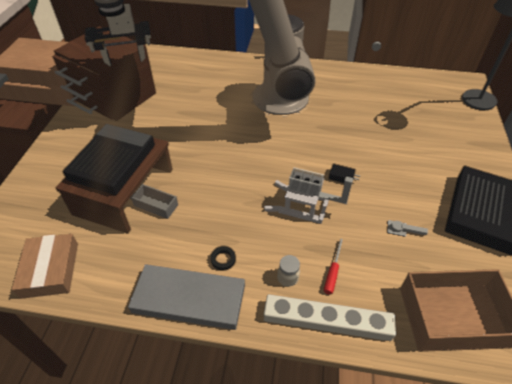

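View pics/side0.png

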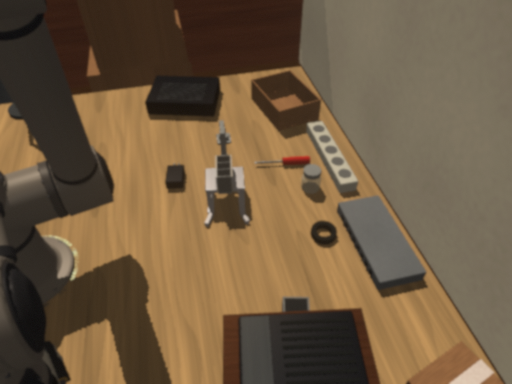

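The scene view shows the tray's head at (155,203) in front of the shelf, the feeder at (305,192) with its gate post at (348,188), the adapter at (342,174) and the tape at (222,258). In the side view the feeder is at (225,180), with its entry facing the shelf, and the tray's head is at (295,303).

```bash
cat > h.py <<'E'
import numpy as np,cv2
from scipy.spatial.transform import Rotation as R
def rays(c,px):
    px=np.atleast_2d(px).astype(float);K=c["intrinsics"]
    d=np.c_[(px[:,0]-K[0,2])/K[0,0],-(px[:,1]-K[1,2])/K[1,1],-np.ones(len(px))]
    if "T" in c: return c["T"][:3,3],d@c["T"][:3,:3].T
    return np.array(c["xyz"]),d@R.from_euler("xyz",c["rotation"]).as_matrix().T
def onplane(c,px,z):
    o,d=rays(c,px);return o+d*((z-o[2])/d[:,2])[:,None]
def wrist(robot):
    o=robot.observe();c=dict(robot.read_camera("wrist"))
    T=np.eye(4);T[:3,:3]=R.from_euler("xyz",o["tool_rot"]).as_matrix();T[:3,3]=o["tool_pos"]
    c["T"]=T@c["T_tool_cam"];return c
def proj(c,P):
    P=np.atleast_2d(P)
    if "T" in c: Rm,t=c["T"][:3,:3],c["T"][:3,3]
    else: Rm,t=R.from_euler("xyz",c["rotation"]).as_matrix(),np.array(c["xyz"])
    q=(P-t)@Rm;K=c["intrinsics"]
    return np.c_[K[0,0]*q[:,0]/-q[:,2]+K[0,2],K[1,1]*-q[:,1]/-q[:,2]+K[1,2]]
E
python3 - <<'E'
from h import *
S=dict(np.load("scene0.npz"));D=dict(np.load("side0.npz"))
def crop(c,x,y,w,h,f): return cv2.resize(c["pixels"][y:y+h,x:x+w,::-1],None,fx=f,fy=f,interpolation=cv2.INTER_CUBIC)
a=crop(S,50,115,140,120,2.857)   # 400x343
b=crop(S,255,150,110,80,3.636)  #400x291
c=crop(D,150,110,130,130,3.0769) #400
d=crop(D,215,280,170,104,2.353)
m=np.zeros((600,800,3),np.uint8)
m[:300,:400]=cv2.resize(a,(400,300));m[:300,400:]=cv2.resize(b,(400,300));m[300:,:400]=cv2.resize(c,(400,300));m[300:,400:]=cv2.resize(d,(400,300))
cv2.imwrite("pics/m.png",m)
for n,p,z in(("tray",(155,203),.04),("feeder",(305,175),.125),("post",(350,180),.152),("shelf",(95,195),.121)):print(n,onplane(S,p,z))
for n,p,z in(("tray",(295,298),.04),("feeder",(223,163),.125),("post",(224,125),.152),("shelf",(297,312),.121),("shelfL",(223,316),.121),("shelfR",(362,310),.121)):print(n,onplane(D,p,z))
E
```

```text
tray [[ 0.60860597 -0.28373313  0.04      ]]
feeder [[0.51001392 0.12807608 0.125     ]]
post [[0.53433941 0.24588017 0.152     ]]
shelf [[ 0.66962536 -0.41297376  0.121     ]]
tray [[ 0.59847934 -0.24426498  0.04      ]]
feeder [[0.51381717 0.13861439 0.125     ]]
post [[0.54207449 0.26640729 0.152     ]]
shelf [[ 0.57391411 -0.31776205  0.121     ]]
shelfL [[ 0.43363904 -0.29178602  0.121     ]]
shelfR [[ 0.69747592 -0.34388267  0.121     ]]
```

View pics/m.png

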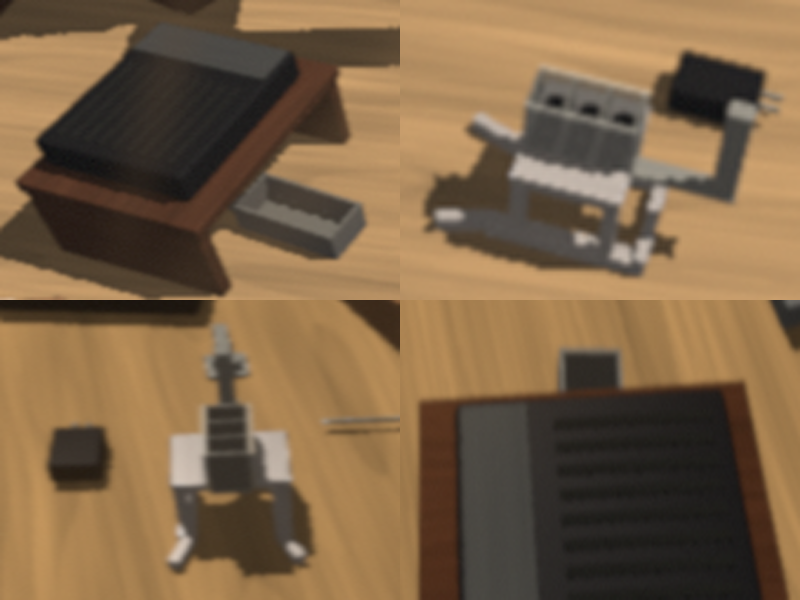

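The montage shows the tray's rim corners at about (177,198) and (167,210) in the scene view, and at (283,297) and (308,297) in the side view. The chute tops and the post are clear in both views.

```bash
python3 - <<'E'
from h import *
S=dict(np.load("scene0.npz"));D=dict(np.load("side0.npz"))
np.set_printoptions(precision=4,suppress=True)
A=lambda u,v:(50+u/2.857,115+v/2.5)
B=lambda u,v:(255+(u-400)/3.636,150+v/3.75)
C=lambda u,v:(150+u/3.077,110+(v-300)/2.308)
E=lambda u,v:(215+(u-400)/2.353,280+(v-300)/2.885)
print("tray head rim S",onplane(S,[A(363,207),A(335,240)],.04))
print("tray head rim D",onplane(D,[E(560,350),E(619,350)],.04))
print("shelf edge D",e:=onplane(D,[E(419,402),E(744,383)],.121),e.mean(0),np.linalg.norm(e[0]-e[1]))
print("shelf edge S",e:=onplane(S,[A(338,75),A(208,232)],.121),e.mean(0),np.linalg.norm(e[0]-e[1]))
q=onplane(S,[B(540,68),B(650,90),B(642,130),B(525,105)],.125);print("chutes S",q,q.mean(0))
q=onplane(D,[C(205,405),C(246,405),C(252,453),C(204,453)],.125);print("chutes D",q,q.mean(0))
print("post S",onplane(S,B(742,105),.152),"D",onplane(D,C(221,332),.152))
print("adapter S",onplane(S,B(718,78),.03),"D",onplane(D,C(78,445),.03))
E
```

```text
tray head rim S [[ 0.5796 -0.2272  0.04  ]
 [ 0.6308 -0.2405  0.04  ]]
tray head rim D [[ 0.5733 -0.2363  0.04  ]
 [ 0.627  -0.2496  0.04  ]]
shelf edge D [[ 0.434  -0.2905  0.121 ]
 [ 0.697  -0.3411  0.121 ]] [ 0.5655 -0.3158  0.121 ] 0.26783117539633733
shelf edge S [[ 0.4511 -0.2803  0.121 ]
 [ 0.6987 -0.3244  0.121 ]] [ 0.5749 -0.3023  0.121 ] 0.251518360471058
chutes S [[0.4891 0.0942 0.125 ]
 [0.4978 0.1786 0.125 ]
 [0.5383 0.175  0.125 ]
 [0.5282 0.087  0.125 ]] [0.5133 0.1337 0.125 ]
chutes D [[0.5027 0.1728 0.125 ]
 [0.5376 0.1641 0.125 ]
 [0.5266 0.0827 0.125 ]
 [0.4878 0.0923 0.125 ]] [0.5137 0.128  0.125 ]
post S [[0.5275 0.2433 0.152 ]] D [[0.5371 0.2732 0.152 ]]
adapter S [[0.3828 0.2415 0.03  ]] D [[0.3848 0.2367 0.03  ]]
```

```bash
cat >> h.py <<'E'
def move(robot,x,y,z,yaw=None):
    o=robot.observe();M=R.from_euler("xyz",o["tool_rot"]).as_matrix()
    d=M.T@(np.array([x,y,z])-o["tool_pos"])/.06
    s=0 if yaw is None else -((yaw-o["tool_rot"][2]+np.pi)%(2*np.pi)-np.pi)
    print("row",np.round(d,3),round(s,3),"dist mm",round(np.linalg.norm(d)*60,1))
E
python3 - <<'E'
from h import *
from cell import robot
S=dict(np.load("scene0.npz"));D=dict(np.load("side0.npz"))
print("tape",onplane(S,(222,258),.01),onplane(D,(324,233),.01))
move(robot,.42,-.22,.243,1.34);move(robot,.598,-.24,.2,1.34)
E
```

```text
tape [[ 0.73720189 -0.06166828  0.01      ]] [[ 0.73593313 -0.06488194  0.01      ]]
row [ 5.032 -2.653  0.008] -0.942 dist mm 341.3
row [ 7.638 -1.196  0.723] -0.942 dist mm 465.9
```

Request:
step_arm(motion=[[[0.8, -0.45, 0], -0.15], [[1.6, -0.9, 0], -0.3], [[2.5, -1.4, 0], -0.45], [[3.4, -1.85, 0], -0.6], [[4.2, -2.25, 0], -0.75], [[5.03, -2.65, 0], -0.94], [[5.9, -2.15, 0.24], -0.94], [[6.8, -1.65, 0.48], -0.94], [[7.64, -1.2, 0.72], -0.94], [[7.64, -1.2, 0.72], -0.94]], hand=0)

```text
time: 1.4
tool_pos: [0.6, -0.2392, 0.1956]
tool_rot: [-3.136, -0.002, 1.34]
contact_force: [-0.6, -0.1, -0.5]
opening: 0.0918
grip_force: 0.0
```

```bash
python3 - <<'E'
from h import *
from cell import robot
c=wrist(robot);o=robot.observe();print(o["tool_pos"],o["tool_rot"],o["time"])
np.savez("w1.npz",**c);cv2.imwrite("pics/w1.png",c["pixels"][:,:,::-1])
print(proj(c,[[.576,-.232,.04],[.629,-.245,.04]]))
E
```

```text
[ 0.59848545 -0.23944901  0.19743902] [-3.13705775e+00 -1.05551625e-03  1.33912947e+00] 1.45
[[231.75672196 183.13462092]
 [280.47073833 183.59090574]]
```

View pics/w1.png

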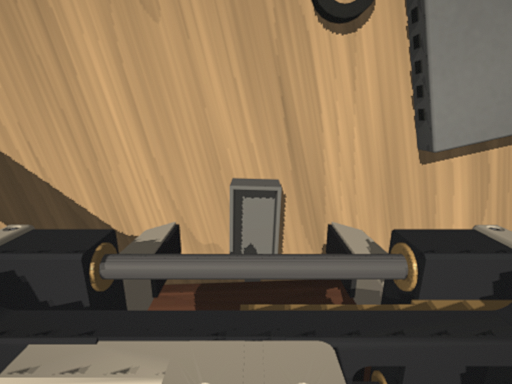

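The wrist view shows the tray between the open fingers. Its head rim corners are at about (231,187) and (282,187), and its sides run down to (231,250) and (279,250).

```bash
python3 - <<'E'
from h import *
from cell import robot
c=dict(np.load("w1.npz"))
g=cv2.cvtColor(c["pixels"],cv2.COLOR_RGB2HSV)
for v in(195,205,220,235,245): # low saturation = tray
    r=np.where(g[v,200:310,1]<60)[0]+200;print(v,r.min(),r.max())
print(g[174:196,255].tolist())
p=onplane(c,[(231,187),(282,187),(231.5,245),(279.5,245)],.04);print(p)
E
```

```text
195 230 280
205 230 280
220 230 279
235 230 278
245 230 277
[[16, 113, 185], [16, 112, 186], [17, 114, 186], [16, 114, 190], [16, 106, 164], [16, 41, 94], [25, 19, 81], [18, 29, 88], [18, 29, 88], [21, 29, 87], [21, 30, 86], [21, 28, 91], [23, 29, 107], [23, 27, 124], [22, 31, 125], [22, 26, 109], [25, 23, 66], [24, 25, 52], [23, 19, 55], [24, 23, 56], [24, 23, 55], [30, 19, 53]]
[[ 0.57405071 -0.23613059  0.04      ]
 [ 0.62986993 -0.24924941  0.04      ]
 [ 0.55663968 -0.30553018  0.04      ]
 [ 0.61251013 -0.31858523  0.04      ]]
```

```bash
python3 - <<'E'
from h import *
from cell import robot
move(robot,.597,-.262,.026,1.325)
E
```

```text
row [-0.375  0.075  2.857] 0.014 dist mm 172.9
```

Request:
step_arm(motion=[[[-0.38, 0.07, 0.4], 0.014], [[-0.38, 0.07, 1.1], 0.014], [[-0.38, 0.07, 1.8], 0.014], [[-0.38, 0.07, 2.4], 0.014], [[-0.38, 0.07, 2.7], 0.014], [[-0.38, 0.07, 2.84], 0.014], [[-0.38, 0.07, 2.84], 0.014]])

```text
time: 2.33
tool_pos: [0.5972, -0.2635, 0.031]
tool_rot: [3.14, 0.0, 1.324]
contact_force: [0.5, -0.5, -0.0]
opening: 0.0917
grip_force: 0.0
```

Request:
step_arm(motion=[[[0, 0, 0], 0], [[0, 0, 0], 0], [[0, 0, 0], 0], [[0, 0, 0], 0], [[0, 0, 0], 0]], hand=255, squeeze=25)

```text
time: 2.95
tool_pos: [0.5969, -0.2632, 0.0304]
tool_rot: [-3.142, 0.0, 1.324]
contact_force: [-1.9, 0.5, 2.6]
opening: 0.058
grip_force: 24.9
```

```bash
python3 - <<'E'
from h import *
from cell import robot
print(robot.observe())
move(robot,.631,-.126,.028,1.325)
move(robot,.493,-.016,.028,1.43)
E
```

```text
{'time': 2.95, 'qpos': array([-5.32608260e-01,  7.85387837e-01,  1.37389512e+00, -8.72553000e-05,
        9.82364796e-01, -2.85604276e-01]), 'qvel': array([-0.00082773,  0.00060406, -0.0011628 , -0.00135664,  0.00021902,
        0.00037779]), 'joint_efforts': array([-9.04641836e-02, -5.82028019e+01, -2.02853358e+01,  5.79721620e-02,
       -4.05387310e-01, -2.51407712e-02]), 'tool_pos': array([ 0.59689621, -0.26316753,  0.03036525]), 'tool_rot': array([-3.14151934e+00,  5.41131290e-05,  1.32384078e+00]), 'contact_force': array([-1.92613453,  0.4913817 ,  2.59206579]), 'torque': array([ 0.12370216,  0.16093709, -0.0183765 ]), 'grip_force': 24.883284866809845, 'opening': 0.05797834719455774}
row [ 2.356 -0.008  0.039] -0.001 dist mm 141.4
row [ 3.571 -2.686  0.039] -0.106 dist mm 268.1
```

Gripped at 58 mm, as expected. I'll draw it straight out, then across to the front of the entry.

Request:
step_arm(motion=[[[0.2, 0, -0.03], 0], [[0.6, 0, -0.03], 0], [[1.1, 0, -0.03], 0], [[1.6, -0.1, -0.03], 0], [[2.1, -0.3, -0.03], 0], [[2.5, -0.7, -0.03], -0.02], [[2.8, -1.15, -0.03], -0.04], [[3.1, -1.65, -0.03], -0.07], [[3.35, -2.15, -0.03], -0.09], [[3.5, -2.5, -0.03], -0.1]])

```text
time: 4.2
tool_pos: [0.5013, -0.0202, 0.0318]
tool_rot: [-3.141, -0.0, 1.426]
contact_force: [0.4, -0.1, -1.8]
opening: 0.0585
grip_force: 24.9
```

Request:
step_arm(motion=[[[0.05, -0.15, 0], 0], [[0.05, -0.15, 0.03], 0], [[0.05, -0.15, 0.03], 0], [[0.05, -0.15, 0.03], 0]])

```text
time: 4.7
tool_pos: [0.4951, -0.0187, 0.0303]
tool_rot: [3.141, -0.0, 1.423]
contact_force: [-0.9, 3.5, 4.6]
opening: 0.0578
grip_force: 24.9
```

Request:
step_arm(motion=[[[0, 0, 0], 0], [[0, 0, 0], 0], [[0, 0, 0], 0], [[0, 0, -0.5], 0], [[0, 0, -1.2], 0], [[0, 0, -2.0], 0], [[-0.6, 0, -2.5], 0], [[-1.4, 0, -2.8], 0], [[-2.0, 0, -2.8], 0], [[-2.0, 0, -2.8], 0]], hand=0)

```text
time: 5.95
tool_pos: [0.4765, -0.1395, 0.1983]
tool_rot: [3.141, 0.001, 1.42]
contact_force: [-0.3, 0.7, -0.3]
opening: 0.0921
grip_force: 0.0
```

```bash
python3 - <<'E'
from h import *
from cell import robot
c=wrist(robot);o=robot.observe();print(o["tool_pos"],o["tool_rot"],o["time"])
np.savez("w2.npz",**c);cv2.imwrite("pics/w2.png",c["pixels"][:,:,::-1])
E
```

```text
[ 0.47651236 -0.13809699  0.19799864] [-3.14146664e+00 -1.24843023e-04  1.42134030e+00] 6.0
```

View pics/w2.png

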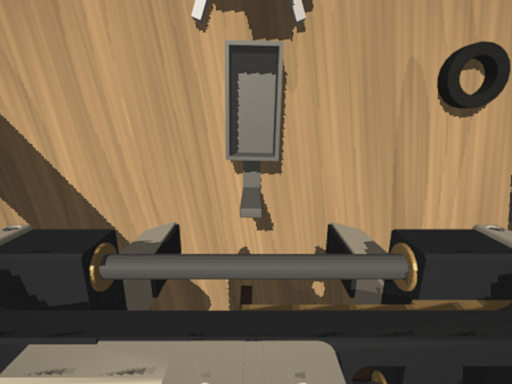

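The tray stands clear in front of the feeder. Its rim corners are at (226,42), (283,42) and (226,160), the tab's top is at about (251,212), and the flare ends are at (198,18) and (300,18).

```bash
python3 - <<'E'
from h import *
np.set_printoptions(precision=4,suppress=True)
c=dict(np.load("w2.npz"));g=cv2.cvtColor(c["pixels"],cv2.COLOR_RGB2HSV)
E=[]
for v in(50,70,90,110,130,150):
    r=np.where(g[v,190:320,1]<60)[0]+190
    L=r.min();rr=L+0
    print(v,L,r.max(),end=' ')
p=onplane(c,[(226,41),(283,41),(226,160),(281,160)],.04);print("\ntray",p,p.mean(0))
m=p[:2].mean(0)-p[2:].mean(0);print(np.hypot(*m[:2]),np.arctan2(m[1],m[0]))
print("tab",onplane(c,[(241,217),(262,217),(241,207)],.09))
u=m/np.linalg.norm(m);print("tab pred",p.mean(0)-.103*u)
f=onplane(c,[(194,16),(204,18),(296,18),(304,20)],.014);print("flares",f)
E
```

```text
50 225 282 70 225 282 90 226 281 110 226 280 130 226 279 150 226 278 
tray [[ 0.4718  0.0075  0.04  ]
 [ 0.5274 -0.001   0.04  ]
 [ 0.4509 -0.1085  0.04  ]
 [ 0.5109 -0.1176  0.04  ]] [ 0.4902 -0.0549  0.04  ]
0.11779979832765185 1.4111452383486993
tab [[ 0.4615 -0.1588  0.09  ]
 [ 0.4817 -0.1619  0.09  ]
 [ 0.4631 -0.1486  0.09  ]]
tab pred [ 0.4739 -0.1566  0.04  ]
flares [[0.4415 0.0421 0.014 ]
 [0.4515 0.0387 0.014 ]
 [0.547  0.0242 0.014 ]
 [0.5551 0.0211 0.014 ]]
```

```bash
python3 - <<'E'
from h import *
from cell import robot
move(robot,.4727,-.156,.070,1.415)
E
```

```text
row [-0.305 -0.018  2.133] 0.006 dist mm 129.3
```

Request:
step_arm(motion=[[[-0.3, -0.02, 0.4], 0.006], [[-0.3, -0.02, 1.0], 0.006], [[-0.3, -0.02, 1.6], 0.006], [[-0.3, -0.02, 2.0], 0.006], [[-0.3, -0.02, 2.13], 0.006], [[-0.3, -0.02, 2.13], 0.006]])

```text
time: 6.75
tool_pos: [0.4731, -0.1543, 0.0703]
tool_rot: [-3.141, -0.0, 1.419]
contact_force: [0.7, 0.3, -1.1]
opening: 0.0917
grip_force: 0.0
```

Request:
step_arm(motion=[[[0, 0, 0], 0], [[0, 0, 0], 0], [[0, 0, 0], 0], [[0, 0, 0], 0], [[0, 0, 0], 0], [[0, 0, 0], 0], [[0, 0, 0], 0]], hand=255, squeeze=25)

```text
time: 7.62
tool_pos: [0.4729, -0.155, 0.0703]
tool_rot: [-3.142, 0.0, 1.418]
contact_force: [-0.9, 0.3, 0.4]
opening: 0.0264
grip_force: 0.0
```

```bash
python3 - <<'E'
from h import *
from cell import robot
print(robot.observe()["tool_pos"])
a=np.array([.160,.987]);d=np.array([.514,.1305])
for s in(-.25,-.20,-.16,-.103): move(robot,*(d+a*s),.07,1.411)
E
```

```text
[ 0.47293549 -0.15497927  0.07027297]
row [ 0.641 -0.081  0.005] 0.007 dist mm 38.7
row [ 1.474 -0.074  0.004] 0.007 dist mm 88.5
row [ 2.14  -0.069  0.004] 0.007 dist mm 128.5
row [ 3.09  -0.062  0.004] 0.007 dist mm 185.5
```

Request:
step_arm(motion=[[[0, 0, 0], 0], [[0, 0, 0], 0], [[0, 0, 0], 0]])

```text
time: 8.0
tool_pos: [0.4729, -0.155, 0.0703]
tool_rot: [-3.142, 0.0, 1.418]
contact_force: [0.5, -0.2, -0.1]
opening: 0.0218
grip_force: 25.0
```

Request:
step_arm(motion=[[[0.2, -0.03, 0], 0.003], [[0.5, -0.08, 0], 0.007], [[0.8, -0.08, 0], 0.007], [[1.1, -0.075, 0], 0.007], [[1.4, -0.075, 0], 0.007], [[1.65, -0.07, 0], 0.007], [[1.9, -0.07, 0], 0.007], [[2.1, -0.07, 0], 0.007], [[2.2, -0.07, 0], 0.007]])

```text
time: 9.12
tool_pos: [0.489, -0.0231, 0.0703]
tool_rot: [-3.142, 0.0, 1.411]
contact_force: [0.7, -2.0, -1.7]
opening: 0.0221
grip_force: 25.0
```

Request:
step_arm(motion=[[[0.15, 0, 0], 0], [[0.35, 0, 0], 0], [[0.5, 0, 0], 0], [[0.6, 0, 0], 0], [[0.7, 0, 0], 0], [[0.75, 0, 0], 0], [[0.8, 0, 0], 0]])

```text
time: 10.0
tool_pos: [0.4966, 0.0236, 0.0703]
tool_rot: [3.142, 0.0, 1.411]
contact_force: [0.5, -0.6, -0.9]
opening: 0.0216
grip_force: 25.0
```

Request:
step_arm(motion=[[[0.03, 0, 0], 0], [[0.06, 0, 0], 0], [[0.09, 0, 0], 0]])

```text
time: 10.38
tool_pos: [0.4974, 0.0289, 0.0703]
tool_rot: [-3.142, 0.0, 1.411]
contact_force: [-0.4, -0.5, -0.3]
opening: 0.0221
grip_force: 25.0
```

Request:
step_arm(motion=[[[0.03, 0, 0], 0], [[0.06, 0, 0], 0], [[0.09, 0, 0], 0]])

```text
time: 10.75
tool_pos: [0.4982, 0.0299, 0.0712]
tool_rot: [3.141, 0.007, 1.413]
contact_force: [-6.5, -31.8, 11.7]
opening: 0.0216
grip_force: 25.0
```

Request:
step_arm(motion=[[[0.02, 0, 0], 0], [[0.04, 0, 0], 0], [[0.04, 0, 0], 0]])

```text
time: 11.12
tool_pos: [0.4984, 0.0308, 0.0714]
tool_rot: [3.141, 0.009, 1.412]
contact_force: [-6.9, -33.1, 11.5]
opening: 0.0222
grip_force: 25.0
```

Request:
step_arm(motion=[[[-0.03, 0, 0.0], 0], [[-0.05, 0, 0.0], 0]])

```text
time: 11.38
tool_pos: [0.4982, 0.0305, 0.0709]
tool_rot: [3.141, 0.004, 1.411]
contact_force: [-3.2, -13.2, 3.4]
opening: 0.0217
grip_force: 25.0
```

Request:
step_arm(motion=[[[-0.02, 0, 0.0], 0], [[-0.02, 0, 0.0], 0]])

```text
time: 11.62
tool_pos: [0.4981, 0.0304, 0.0707]
tool_rot: [3.141, 0.003, 1.411]
contact_force: [-1.7, -12.2, 3.3]
opening: 0.0216
grip_force: 25.0
```

Request:
step_arm(motion=[[[0, 0, 0], 0], [[0, 0, 0], 0], [[0, 0, 0], 0], [[0, 0, 0], 0]], hand=120)

```text
time: 12.12
tool_pos: [0.498, 0.0326, 0.0703]
tool_rot: [-3.142, -0.0, 1.411]
contact_force: [-0.9, -0.1, -0.9]
opening: 0.0482
grip_force: 0.0
```

Request:
step_arm(motion=[[[0, 0, -0.3], 0], [[0, 0, -1], 0], [[0, 0, -1.8], 0], [[0, 0, -2.4], 0], [[0, 0, -2.7], 0], [[0, 0, -2.7], 0]])

```text
time: 12.88
tool_pos: [0.4986, 0.0325, 0.2335]
tool_rot: [3.138, -0.0, 1.411]
contact_force: [0.4, -0.5, -0.2]
opening: 0.0489
grip_force: 0.0
```

```bash
python3 - <<'E'
from h import *
from cell import robot
c=wrist(robot);o=robot.observe();print(o["tool_pos"],o["tool_rot"],o["time"])
np.savez("w3.npz",**c)
d=robot.read_camera("side");s=robot.read_camera("scene")
np.savez("side3.npz",**d);np.savez("scene3.npz",**s)
m=np.zeros((600,800,3),np.uint8)
f=lambda i,w,h:cv2.resize(i[:,:,::-1],(w,h),interpolation=cv2.INTER_CUBIC)
m[:300,:400]=f(c["pixels"],400,300);m[:300,400:]=f(d["pixels"][110:260,150:350],400,300)
m[300:,:400]=f(s["pixels"][135:255,240:400],400,300)
m[300:,400:]=f(c["pixels"][0:150,150:350],400,300)
cv2.imwrite("pics/m3.png",m)
E
```

```text
[0.49798363 0.032515   0.23219962] [3.14102836e+00 1.08153573e-05 1.41094889e+00] 12.925
```

View pics/m3.png

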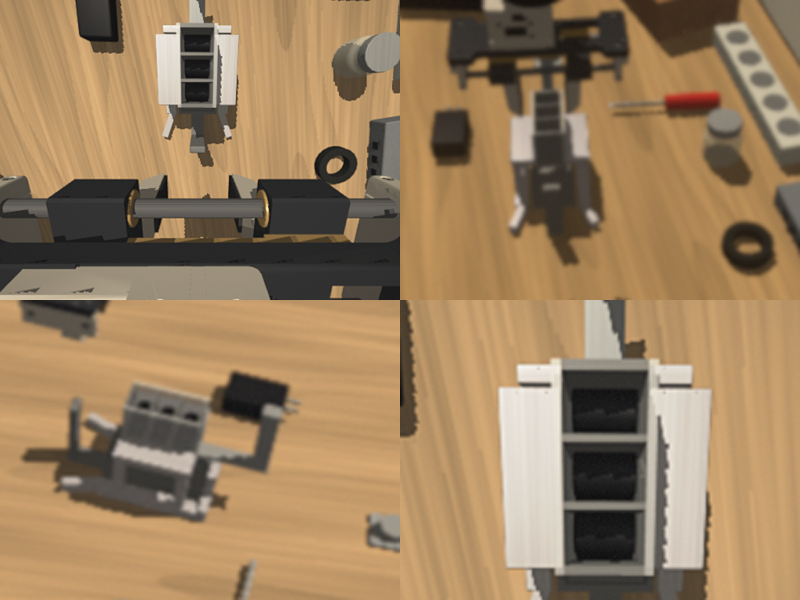

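The tray is under the feeder with its tab at about wrist pixel (252,190). All three chutes still hold their cores, and the bystanders look unmoved. Next I'll check the home depth and look at the gate post.

Request:
step_arm(motion=[[[0.5, 0, -0.1], 0], [[1.0, 0, -0.1], 0], [[1.5, 0, -0.1], 0], [[2.0, 0, -0.1], 0], [[2.4, 0, -0.1], 0], [[2.5, 0, -0.1], 0], [[2.5, 0, -0.1], 0]])

```text
time: 13.9
tool_pos: [0.5216, 0.1802, 0.2374]
tool_rot: [-3.14, 0.001, 1.411]
contact_force: [0.2, -1.2, 0.8]
opening: 0.0486
grip_force: 0.0
```

```bash
python3 - <<'E'
from h import *
from cell import robot
np.set_printoptions(precision=4,suppress=True)
c=dict(np.load("w3.npz"))
q=onplane(c,[(231,30),(275,30),(228,137.5),(277.5,137.5)],.125);print("chutes",q,q.mean(0))
m=q[:2].mean(0)-q[2:].mean(0);print(np.hypot(*m[:2]),np.arctan2(m[1],m[0]))
c2=wrist(robot);o=robot.observe();print(o["tool_pos"],o["time"]);np.savez("w4.npz",**c2)
f=lambda i,w,h:cv2.resize(i[:,:,::-1],(w,h),interpolation=cv2.INTER_CUBIC)
cv2.imwrite("pics/w4.png",np.hstack([f(c["pixels"][160:210,220:286],396,300),f(c2["pixels"][0:300,56:456],400,300)]))
E
```

```text
chutes [[0.5036 0.1744 0.125 ]
 [0.539  0.1687 0.125 ]
 [0.4852 0.0903 0.125 ]
 [0.5293 0.0831 0.125 ]] [0.5143 0.1291 0.125 ]
0.08601365874237607 1.4070796709767923
[0.5217 0.1798 0.2377] 13.95
```

View pics/w4.png

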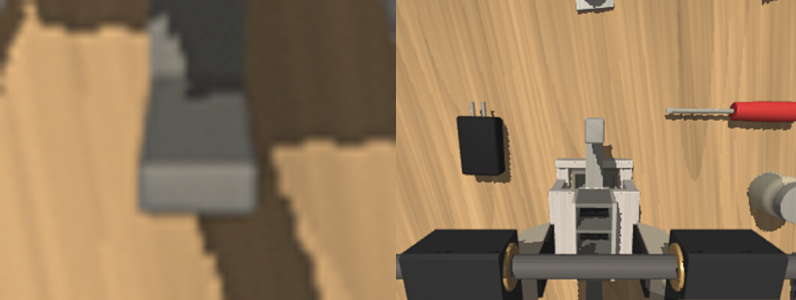

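The tab's top face covers wrist pixels (243..262, 187..195). The gate post's top face covers about (246..265, 118..143), and the adapter is well to the side.

```bash
python3 - <<'E'
from h import *
from cell import robot
np.set_printoptions(precision=4,suppress=True)
a=np.array([np.cos(1.408),np.sin(1.408)]);b=np.array([a[1],-a[0]]);d=np.array([.5143,.1291])
def fr(p): return (p[:2]-d)@b,(p[:2]-d)@a
c=dict(np.load("w3.npz"))
for p in onplane(c,[(243.3,187.5),(262,187.5),(243.3,195.3),(262,195.3)],.09): print("tab",p,fr(p))
c=dict(np.load("w4.npz"))
P=onplane(c,[(246,118.5),(265,118.5),(246,143),(265,143)],.152)
for p in P: print("post",p,fr(p))
m=P.mean(0);print(m)
move(robot,m[0],m[1],.2377,1.408);move(robot,m[0],m[1],.133,1.408)
g=cv2.cvtColor(c["pixels"],cv2.COLOR_RGB2GRAY);print(g[112:150,255].tolist())
E
```

```text
tab [0.4883 0.0335 0.09  ] (np.float64(-0.010140769317861339), np.float64(-0.09851102617085067))
tab [0.5082 0.0303 0.09  ] (np.float64(0.010045005572437062), np.float64(-0.09849209518508338))
tab [0.4868 0.0249 0.09  ] (np.float64(-0.010210931474564788), np.float64(-0.10727219317170007))
tab [0.5069 0.0216 0.09  ] (np.float64(0.010138362372064573), np.float64(-0.10725520649690079))
post [0.527  0.2517 0.152 ] (np.float64(-0.007302137231911269), np.float64(0.12305418907461348))
post [0.5421 0.2493 0.152 ] (np.float64(0.007947816563447958), np.float64(0.12308714357035756))
post [0.5238 0.2326 0.152 ] (np.float64(-0.007399142252567582), np.float64(0.10364087985337674))
post [0.5392 0.2301 0.152 ] (np.float64(0.008220413375870768), np.float64(0.10367632188840867))
[0.533  0.2409 0.152 ]
row [ 1.035  0.025 -0.001] 0.003 dist mm 62.1
row [1.037 0.027 1.744] 0.003 dist mm 121.7
[171, 171, 171, 170, 169, 160, 149, 166, 176, 175, 173, 173, 172, 169, 168, 169, 169, 167, 163, 163, 164, 165, 164, 164, 164, 166, 166, 164, 166, 157, 123, 87, 75, 75, 77, 75, 75, 75]
```

Tab at -103 mm from the middle, so the tray is fully home. Post at +113.4 mm, so the gate is about 1–2 mm ajar. Next I'll grip the post.

Request:
step_arm(motion=[[[0.4, 0.02, 0], 0.003], [[0.8, 0.03, 0], 0.003], [[1.04, 0.03, 0.1], 0.003], [[1.04, 0.03, 0.5], 0.003], [[1.04, 0.03, 1.0], 0.003], [[1.04, 0.03, 1.5], 0.003], [[1.04, 0.03, 1.74], 0.003], [[1.04, 0.03, 1.74], 0.003]])

```text
time: 14.95
tool_pos: [0.5333, 0.2413, 0.1331]
tool_rot: [-3.14, 0.001, 1.407]
contact_force: [0.4, -0.4, 0.5]
opening: 0.0484
grip_force: 0.0
```

Request:
step_arm(motion=[[[0, 0, 0], 0], [[0, 0, 0], 0], [[0, 0, 0], 0], [[0, 0, 0], 0], [[0, 0, 0], 0], [[0, 0, 0], 0]], hand=255, squeeze=35)

```text
time: 15.7
tool_pos: [0.5324, 0.2422, 0.1344]
tool_rot: [-3.139, 0.0, 1.408]
contact_force: [-5.4, 0.6, 5.3]
opening: 0.0156
grip_force: 35.0
```

Request:
step_arm(motion=[[[0.1, 0, 0], 0], [[0.25, 0, 0], 0], [[0.4, 0, 0], 0], [[0.55, 0, 0], 0], [[0.7, 0, 0], 0], [[0.82, 0, 0], 0], [[0.92, 0, 0], 0], [[1.0, 0, 0], 0], [[1.03, 0, 0], 0], [[1.03, 0, 0], 0]])

```text
time: 16.95
tool_pos: [0.5424, 0.3031, 0.1344]
tool_rot: [-3.139, 0.0, 1.408]
contact_force: [-7.1, 0.5, 3.9]
opening: 0.0159
grip_force: 35.0
```

Request:
step_arm(motion=[[[0, 0, 0], 0], [[0, 0, 0], 0], [[0, 0, 0], 0], [[0, 0, 0], 0]])

```text
time: 17.45
tool_pos: [0.5424, 0.3031, 0.1344]
tool_rot: [-3.139, 0.0, 1.408]
contact_force: [-6.2, 0.6, 4.2]
opening: 0.0154
grip_force: 35.0
```

```bash
python3 - <<'E'
from h import *
from cell import robot
a=np.array([np.cos(1.408),np.sin(1.408)])
p=robot.observe()["tool_pos"];print((p[:2]-[.5143,.1291])@a)
f=lambda i,w,h:cv2.resize(i[:,:,::-1],(w,h),interpolation=cv2.INTER_CUBIC)
d=robot.read_camera("side")["pixels"];s=robot.read_camera("scene")["pixels"]
cv2.imwrite("pics/m5.png",np.hstack([f(d[130:230,180:280],400,400),f(s[145:235,255:345],400,400)]))
E
```

```text
0.17623727386021737
```

View pics/m5.png

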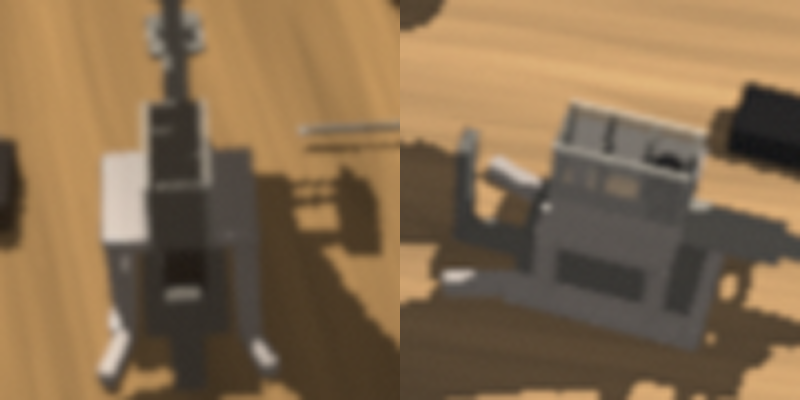

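The scene crop shows the first two chutes empty and a core still in the third. Next I'll shut the gate.

Request:
step_arm(motion=[[[-0.1, 0, 0], 0], [[-0.25, 0, 0], 0], [[-0.4, 0, 0], 0], [[-0.55, 0, 0], 0], [[-0.7, 0, 0], 0], [[-0.82, 0, 0], 0], [[-0.92, 0, 0], 0], [[-1.0, 0, 0], 0], [[-1.03, 0, 0], 0], [[-1.05, 0, 0], 0]])

```text
time: 18.8
tool_pos: [0.5322, 0.2415, 0.1344]
tool_rot: [-3.14, -0.001, 1.408]
contact_force: [-5.7, 4.1, 3.8]
opening: 0.0159
grip_force: 35.0
```

Request:
step_arm(motion=[[[-0.03, 0, 0], 0], [[-0.05, 0, 0], 0], [[-0.05, 0, 0], 0]])

```text
time: 19.18
tool_pos: [0.5322, 0.2411, 0.1345]
tool_rot: [-3.141, -0.005, 1.408]
contact_force: [-3.2, 14.9, 1.7]
opening: 0.0161
grip_force: 35.0
```

The gate meets its closed stop with 15 N. I'll relax the push, release and retreat.

Request:
step_arm(motion=[[[0.03, 0, 0], 0], [[0.03, 0, 0], 0]])

```text
time: 19.42
tool_pos: [0.5322, 0.2412, 0.1344]
tool_rot: [-3.14, -0.002, 1.408]
contact_force: [-4.6, 5.9, 3.5]
opening: 0.0161
grip_force: 35.0
```

Request:
step_arm(motion=[[[0, 0, 0], 0], [[0, 0, 0], 0], [[0, 0, 0], 0], [[0, 0, 0], 0], [[0, 0, -0.3], 0], [[0, 0, -1.0], 0], [[-0.5, 0, -1.7], 0], [[-1, 0, -1.8], 0], [[-1, 0, -1.8], 0]], hand=120)

```text
time: 20.55
tool_pos: [0.5237, 0.1788, 0.2429]
tool_rot: [3.14, -0.0, 1.405]
contact_force: [-0.1, 0.7, 0.1]
opening: 0.0489
grip_force: 0.0
```

```bash
python3 - <<'E'
from h import *
from cell import robot
f=lambda i,w,h:cv2.resize(i[:,:,::-1],(w,h),interpolation=cv2.INTER_CUBIC)
c=wrist(robot);np.savez("w6.npz",**c)
s=robot.read_camera("scene")["pixels"];print(robot.observe()["time"])
cv2.imwrite("pics/m6.png",np.hstack([f(c["pixels"][0:300,56:456],400,300),f(s[150:225,255:355],400,300)]))
E
```

```text
20.65
```

View pics/m6.png

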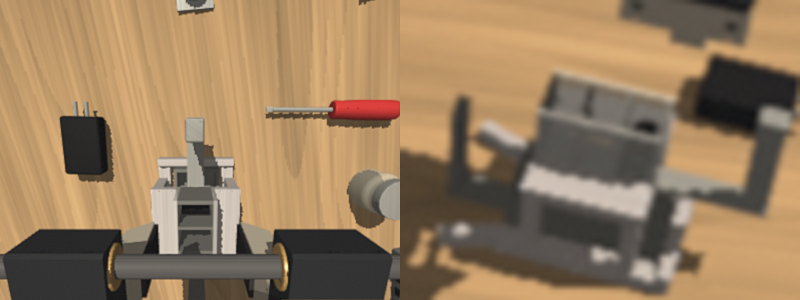

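The gate looks shut and the last chute still holds its cores. I'll take one last look back at the tray from the pose used before.

Request:
step_arm(motion=[[[-0.5, 0, 0], 0], [[-1.0, 0, 0], 0], [[-1.5, 0, 0], 0], [[-2.0, 0, 0], 0], [[-2.4, 0, 0], 0], [[-2.5, 0, 0], 0], [[-2.5, 0, 0], 0], [[-2.5, 0, 0], 0]])

```text
time: 21.65
tool_pos: [0.4993, 0.0332, 0.2417]
tool_rot: [-3.141, -0.0, 1.409]
contact_force: [-0.8, 0.3, -0.6]
opening: 0.0488
grip_force: 0.0
```

```bash
python3 - <<'E'
from h import *
from cell import robot
f=lambda i,w,h:cv2.resize(i[:,:,::-1],(w,h),interpolation=cv2.INTER_CUBIC)
c=wrist(robot);np.savez("w7.npz",**c)
a=np.array([np.cos(1.408),np.sin(1.408)]);b=np.array([a[1],-a[0]]);d=np.array([.5143,.1291])
print(robot.observe()["tool_pos"])
P=np.array([np.r_[d+s*a+t*b,.09] for s in(-.098,-.108) for t in(-.011,.011)]);q=proj(c,P);print(q)
im=c["pixels"].copy()
for u,v in np.round(q).astype(int): im[v,u]=(255,0,0)
cv2.imwrite("pics/m7.png",np.hstack([f(im[160:220,220:290],400,343),f(im[0:150,150:325],400,343)]))
E
```

```text
[0.49928532 0.03314609 0.24175954]
[[242.71142316 185.94546242]
 [262.55287175 185.93770433]
 [242.80795868 194.61810463]
 [262.47245355 194.61048145]]
```

View pics/m7.png

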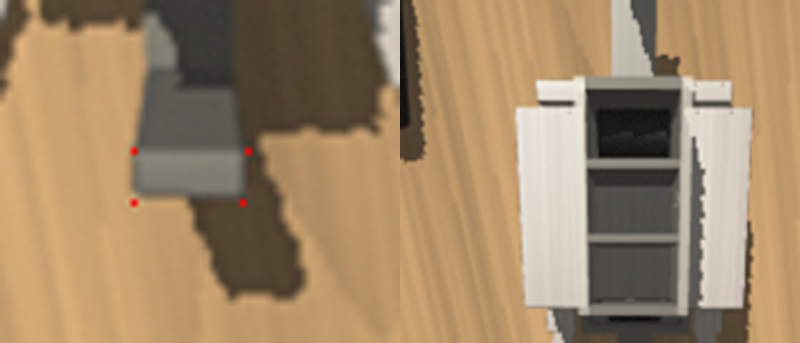

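The tab's top face lies on the predicted corners (242..262, 186..194), so the tray is still home. The first two chutes are empty above a shut gate, and the last one still holds its cores.

```bash
python3 -c "
from cell import robot
print(robot.hand_in())"
```

```text
the job is handed in; nothing more can be done
None
```

The job is handed in at about 22 s: the tray is home against the stop, the first two chutes are empty with their four cores released into it, the last chute is still loaded, the gate is shut, and I saw no bystander moved.

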